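# Set a probe in a beaker with a folding-crank stand

## Robot

A 7-joint arm with a two-finger parallel gripper is mounted at the origin on a cart in front of the work surface, level with it; the furniture and walls round the work are solid. World frame = base frame: x ahead of the robot, y to its left, z up, the work surface at z = 0. Lengths are in m, angles in rad, forces in N, time in s.
With the tool pointing down it reaches from about 0.425 to 0.925 m from the base axis. Payload 6.8 kg.
Tool frame: the origin (TCP) lies at the very end of the fingers, on their centre line; the grasp point (between the pads) lies 19 mm behind it; y points along the fingers, x is the direction in which the jaws open and shut, and the axes are right-handed (so a half turn about y gives the same grasp; the last joint's range is limited). The gripper opens to 85 mm and grips with 20 to 120 N. Pads are 22 mm wide; open, the fingers measure 114 mm over their backs; the gripper's body (76 mm by 85 mm) begins 54 mm behind the grasp point. The pads swing forward as they close: fully open they stand 13 mm farther back than shut.
Start: joints at [-1.231, 0.477, 0.022, 1.555, -0.011, 1.109, -0.083], TCP at [0.292, 0.608, 0.21] pointing down, gripper open.
Joint ranges: [-2.96, 2.96], [-0.34, 2.1], [-1.41, 1.46], [0.24, 2.44], [-1.37, 4.51], [0.17, 1.92], [-2.96, 2.96]. Speed limits (rad/s): [2.39, 2.39, 3.14, 3.14, 3.14, 3.14, 3.14].

## Interface

Orientations are given as a unit quaternion [w, x, y, z].
In Python, from station import bot, optics gives the robot as it stands. The module is installed in compiled form; this text tells all that it offers.
- The arm moves only by the shell command python3 -m handwheel 'ROWS' [FORCE]. ROWS is text: rows parted by semicolons, each of 5 numbers parted by spaces: the opening, from -1 (shut) to 1 (fully open), then the shift along the tool's x, y, z in m, then the turn about the tool's y in degrees. A call has exactly 10 rows; each row shifts and turns the commanded pose from where the row before left it, along the tool's axes as they then stand; what a row does not reach is not made up. A row lasts 1/12 s, in which the tool goes at most 41.7 mm and 7.16 degrees, less where a joint would pass 70% of its speed; a pose out of reach is approached as far as the arm can. A call with a gripper value outside its range is refused whole. The fingers move at their own pace and stop on an object; FORCE is the grip in N (left out, the last holds). Time passes only in rows, so rows that do not move let the fingers close, or fill a call up. It gives the time, the measured TCP pose, the force and the opening at its end, in the units of the state.
- bot.get_obs(): the state, without advancing time (a new reading comes with each control period).
- optics.read_camera(name): name is "scene" or "top"; returns a dict with "frame" (400x640x3 uint8, red, green, blue), "depth" (400x640 float32, m along the optical axis (not along the pixel's ray), 0 where there is no reading), "mtx" (3x3 intrinsics, pixels), "rvec" (rotation vector, rad) and "tvec" (3), from world to camera coordinates, as OpenCV has them. Camera axes: x right, y down, z forward; pixel columns grow to the right and rows downward; lengths in m; the calibration is good to about 2 mm. A picture is of the moment at which its call begins.
- bot.hand_in(): hands the job in, once; it reports no verdict.
The state is a dict: "t": time; "q": joint angles; "joint_vel": joint speeds; "joint_torque": joint torques, N m; "eef_pos": TCP position; "tool_rot": TCP orientation; "contact_force": force on the tool from outside, world axes, zero at the start; "torque": the same for the moment, N m; "gripper_width": opening from 0.0 (shut) to 1.0 (fully open).
Only numpy, scipy, OpenCV 4.12 (cv2) and the standard library are available. Lean on these libraries where they do the work, as an engineer would, in place of code of your own. Each camera call takes 0.05 s, during which the arm holds its last target. There are 200 camera calls.

## Task

Slide the smaller of the two beakers on the bench fully home against the V stop in the foot of the probe stand, standing upright under the probe. Unfold the stand's folding crank handle until it stands straight up before you turn anything, then crank the probe gently down until the collar on it is level with the beaker's rim, and leave the handle upright. Do not knock the probe against the glass and leave the other things on the bench where they are.

Things in the scene. Friction and masses are not known exactly. Their poses are not given: they have to be found in the camera images.
- seat (a point): Bench point (z = 0) under the probe of the fixed stand: a beaker that is home has its axis here. Stand's frame: x from the open mouth of the foot to the column, z up. A beaker is slid in along +x, on the bench itself, between the foot's two legs, against a V stop (two faces at 45 degrees, 26 mm high, corner at x = 40 mm) that centres it.
- foot_mouth (a point): Middle of the open mouth of the U foot, on the bench, 72 mm in front of the seat; same axes as the seat. The two legs are 16 mm high, 20 mm wide, their inner faces 34 mm either side of the centre line; they run from here back to a rear block (27 mm high, 108 mm wide, from 47 to 137 mm behind the seat).
- head_top (a point): Top of the stand's head plate (52 mm along x by 100 mm), on the screw axis, 229 mm above the bench, 85 mm behind the seat; same axes as the seat. Below it: two rods, the screw and a carriage (92 mm wide). An arm 27 mm wide (a clamp knob reaches 29 mm to -y) comes forward from the carriage and ends 14 mm in front of the seat; it carries the probe.
- disc_axis (a point): Point on the vertical axis of the crank disc on top of the stand, 258 mm above the bench, level with the handle's hinge pin. The disc is 76 mm across, its top 247 mm above the bench. This frame turns with it: +x points to the forked ear that carries the folding handle (pin at x = 46 mm; ear ends at x = 54 mm, 264 mm above the bench, and is 24 mm wide).
- crank_disc (a joint): Angle of the crank disc (rad): + is clockwise seen from above and lowers the probe 40 mm a turn (6.37 mm a rad); anticlockwise raises it. Starts from -3 to 3, may go from -3.4 to 14.8. Friction (0.08 N m) holds it where it is left.
- crank_handle (a joint): Angle of the folding handle (rad): 0 is folded flat over the disc, grip pointing inward across the axis; 1.57 is upright, its stop at 1.60. The hinge is stiff (0.10 N m): the handle stays at any angle, held by friction alone. Pushed up by its end when low, the grip can bind by rubbing on a finger that moves only sideways; follow its arc (up and outward).
- thumb_tab (a point): Top of the handle's ribbed steel thumb tab, 11 mm wide, that sticks out past the hinge pin, opposite to the grip: 18 mm from the pin; the tab ends 22 mm from it. Folded, it lies 64 mm from the disc axis, 262 mm above the bench, clear of the ear with nothing near below; pressing it straight down (about 7 N) tips the grip up, some 0.7 rad for 12 mm.
- grip_middle (a point): Centre of the black grip, on its axis, 32 mm from the hinge pin. Round, 15 mm thick, from 9 to 55 mm from the pin, spins freely on its stem. Folded, it lies 258 mm above the bench, 3.5 mm clear of the disc, its free end 9 mm past the disc axis; upright, it stands 46 mm from the disc axis, its end 313 mm above the bench.
- collar (a point): Middle of the collar on the probe, a black flange 22 mm across, 5 mm thick, 16 mm below the arm. The probe is an upright steel rod 11 mm thick; its tip is 58.5 mm below this point. It moves only up and down, with the crank. It starts 139 to 178 mm above the bench, its tip clear above a small beaker's rim; set, it is level with that rim, 72 mm above the bench.
- carriage: The sliding carriage with its arm and the probe, in one. Its origin is not on the part (it lies on the axis of the probe, 100 mm below the probe's tip): use collar.
- small_middle (a point): Centre of the smaller glass beaker, on its axis, half-way up (36 mm above its underside). 56 mm across outside, 72 mm high, open on top, walls 2 mm, 54 g or a little more. It starts on the bench beside the stand, on one side of it; the larger beaker stands on the other side.
- beaker_small: The same smaller beaker; origin at the centre of its underside, z up.
- large_middle (a point): Centre of the larger glass beaker (66 mm across, 88 mm high), half-way up; a bystander, to be left alone.
- jar_middle (a point): Centre of a specimen jar (49 mm across, 68 mm high), half-way up; stands on one side of the mouth of the stand; a bystander, to be left alone.
- dropper_middle (a point): Centre of a dropper bottle (33 mm across, 104 mm high), half-way up; stands on the other side of the mouth; a bystander, to be left alone.
Mind the look-alikes: they are no part of the job. Leave any turquoise look-alike of the beaker_small alone.

How it is judged:
On the way, in this order (a step that is already met when the one before it is completed fails the run):
1. the crank handle is unfolded upright while the probe has not yet been cranked down (value of joint crank_handle above 1.35 rad and distance of collar from where it was at the start of the episode below 0.015 m), for 0.2 s.
2. the small beaker is home in the V stop and the probe has been lowered into it, the handle still upright (horizontal distance between small_middle and seat below 0.007 m and height (world z) of collar below 0.09 m and value of joint crank_handle above 1.2 rad), for 0.2 s.
At the end, for the whole second after the job is handed in: The small beaker stands upright on the bench, home in the V stop (its axis within 7 mm of the seat), the middle of the probe's collar is level with its rim within 5 mm, the crank handle is upright (more than 1.35 rad), and everything is at rest (horizontal distance between small_middle and seat below 0.007 m and height (world z) of small_middle below 0.041 m and angle between small_middle's own z axis and vertical below 0.08 rad and z of collar in the frame of beaker_small between 0.067 and 0.077 m and value of joint crank_handle above 1.35 rad and linear speed of beaker_small below 0.02 m/s and velocity of joint crank_disc between -0.1 and 0.1 rad/s); the robot touches nothing.
It fails at once if the probe is cranked more than 15 mm while the handle is still folded (value of joint crank_handle below 0.8 rad and distance of collar from where it was at the start of the episode above 0.015 m).
It fails at once if the probe is knocked against the beaker (more than 3 N) (contact force between carriage and beaker_small above 3 N).
It fails at once if the small beaker is tipped over (more than about 45 degrees) (angle between small_middle's own z axis and vertical above 0.8 rad).
It fails at once if the larger beaker, the jar or the dropper bottle is shifted more than 15 mm or tipped (distance of any of large_middle, jar_middle, dropper_middle from where it was at the start of the episode above 0.015 m or angle between any of large_middle, jar_middle, dropper_middle's own z axis and vertical above 0.3 rad).
It also fails if it takes over 72 s, if anything falls off the work surface, if the arm or the gripper's body presses on something with over 40 N, if the wrist force passes 120 N, or if a joint passes its speed limit or range.

## Working session

There is one attempt and no reset: what is moved stays moved. The work goes in short steps, Python scripts to look and compute and a shell command to move; the robot and the scene stay as the last step left them, time stands still between calls to the robot, and variables do not carry over. Pictures are saved under pics/ and viewed, about 8 in all and at most 12, crops included, and the job is handed in when it is done.

```bash
mkdir -p pics; cat > h.py <<'E'
import numpy as np, cv2
from station import bot, optics
def cam(n):
    c=optics.read_camera(n); R=cv2.Rodrigues(np.array(c["rvec"],float))[0]; c["R"]=R; c["t"]=np.array(c["tvec"],float).ravel(); c["K"]=np.array(c["mtx"]); return c
def ray(c,u,v):
    d=c["R"].T@np.linalg.inv(c["K"])@np.array([u,v,1.]); return -c["R"].T@c["t"], d
def onz(c,u,v,z):
    o,d=ray(c,u,v); return o+d*(z-o[2])/d[2]
def dep(c,u,v):
    o,d=ray(c,u,v); return o+d*c["depth"][int(v),int(u)]
def proj(c,P):
    p=c["K"]@(c["R"]@np.array(P,float)+c["t"]); return p[:2]/p[2]
def save(c,name,box=None,s=1):
    f=c["frame"][:,:,::-1]
    if box: f=f[box[1]:box[3],box[0]:box[2]]
    cv2.imwrite("pics/"+name,cv2.resize(f,None,fx=s,fy=s,interpolation=cv2.INTER_CUBIC))
E
python3 - <<'E'
from h import *
for n in("scene","top"):
    c=cam(n); save(c,n+"0.png"); o,d=ray(c,320,200); print(n,o,d,c["K"][0,0])
    np.savez(n+"0.npz",**{k:c[k] for k in("frame","depth","K","R","t")})
s=bot.get_obs(); print(s)
E
```

```text
scene [ 0.00274296 -0.04696823  0.88334977] [ 0.58954752 -0.17635843 -0.78826763] 417.6677103603079
top [ 0.38545052 -0.19368197  1.01112289] [ 0.18681126  0.00854383 -0.98245328] 387.20768447571356
{'t': 0.1, 'q': array([-1.23111913,  0.47774069,  0.02235268,  1.55631948, -0.01148158,
        1.10927674, -0.08306186]), 'joint_vel': array([ 0.00126224, -0.00221145, -0.00059255, -0.00260414, -0.00116713,
        0.00042491, -0.00140976]), 'joint_torque': array([ 4.42803677e-03, -5.97762930e+01,  1.61379632e+00, -2.81952560e+01,
        1.28244358e-02,  5.11210659e-03,  2.87462274e-05]), 'eef_pos': array([0.29203525, 0.60795133, 0.20892154]), 'tool_rot': array([-0.59817652,  0.59886562,  0.37607078, -0.3769822 ]), 'contact_force': array([-0.22815625,  0.52454735, -0.76662972]), 'torque': array([0.02666508, 0.02709101, 0.02599417]), 'gripper_width': 0.9975959148842165}
```

View pics/scene0.png

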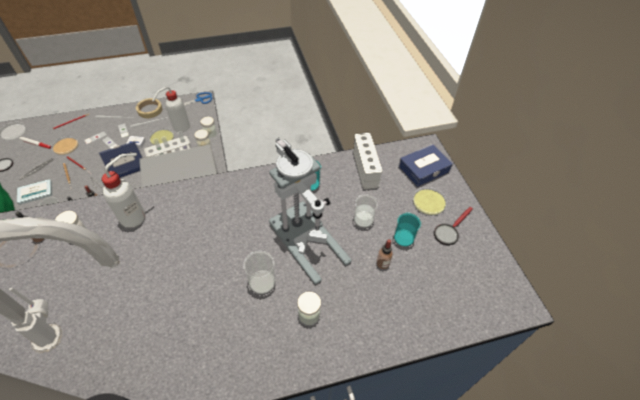

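View pics/top0.png

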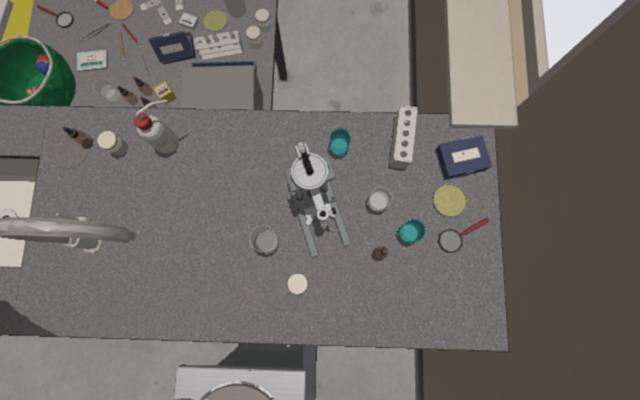

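The smaller beaker (top px 378,201) stands to the right of the stand, the larger one (265,241) to its left. The jar is at 298,284, the dropper at 380,253 and the stand at 315,195. The turquoise ones are look-alikes. Next I'll look closer.

```bash
python3 - <<'E'
from h import *
c={k:v for k,v in np.load("top0.npz").items()}; save(c,"topc.png",(250,125,410,265),5); 
c2={k:v for k,v in np.load("scene0.npz").items()}; save(c2,"scenec.png",(235,125,395,285),3.7)
for b in [(309,171),(378,201),(265,241),(297,284),(380,253)]: print(b,dep(c,*b),onz(c,*b,0))
# disc: bright white mask
f=c["frame"].astype(int); d=c["depth"]
vv,uu=np.mgrid[0:400,0:640]; rays=np.stack([uu,vv,np.ones_like(uu)],-1)@np.linalg.inv(c["K"]).T*d[...,None]
W=(rays-c["t"])@c["R"]
np.save("Wtop.npy",W)
reg=(uu>250)&(uu<410)&(vv>130)&(vv<300)
for lo,hi in((.24,.252),(.254,.28),(.222,.235),(.012,.02)):
    m=reg&(W[...,2]>lo)&(W[...,2]<hi); p=W[m]; print(lo,hi,m.sum(),p.mean(0),p.min(0),p.max(0))
E
```

```text
(309, 171) [ 0.58546047 -0.16377801  0.26521267] [ 0.65657516 -0.15314549  0.        ]
(378, 201) [ 0.57226531 -0.33359728  0.03478024] [ 0.57892021 -0.33858148  0.        ]
(265, 241) [ 0.46470729 -0.04490063  0.00504665] [ 0.46510486 -0.04415432  0.        ]
(297, 284) [ 0.35967662 -0.13595751  0.06708863] [ 0.35784497 -0.13185528  0.        ]
(380, 253) [ 0.43818233 -0.33257876  0.07352295] [ 0.44231735 -0.34347051  0.        ]
0.24 0.252 913 [ 0.58821951 -0.1640367   0.24646917] [ 0.55324935 -0.19994085  0.24076537] [ 0.63000895 -0.1259766   0.25141111]
0.254 0.28 309 [ 0.61909474 -0.15214154  0.26390833] [ 0.58173767 -0.16970619  0.25459161] [ 0.65514758 -0.13377653  0.26834927]
0.222 0.235 330 [ 0.58703498 -0.16247175  0.22942677] [ 0.55167258 -0.21690344  0.2220845 ] [ 0.63162615 -0.10962548  0.23490037]
0.012 0.02 721 [ 0.50678319 -0.20113469  0.01642319] [ 0.42897306 -0.41229524  0.01202533] [ 0.72471531 -0.02006642  0.01997653]
```

View pics/topc.png

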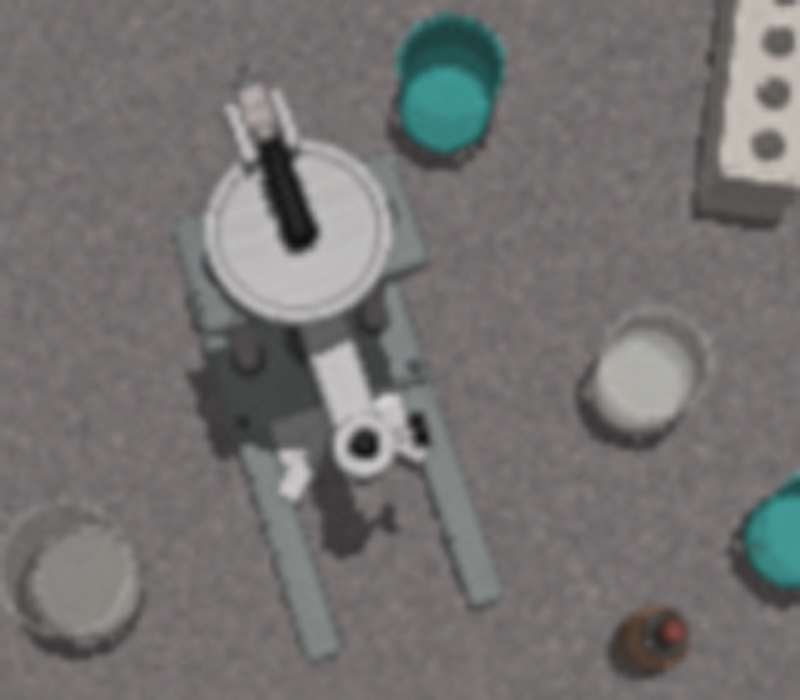

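View pics/scenec.png

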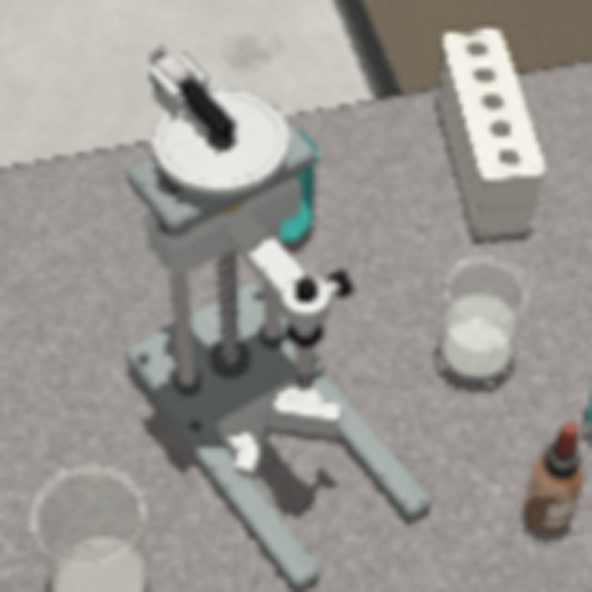

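Topc shows the disc centre at (297,231), the ear and tab at (257,100), the leg ends at (320,655) and (484,603), the arm tip at (364,443), and the small beaker's base at about (643,382).

```bash
python3 - <<'E'
from h import *
c={k:v for k,v in np.load("top0.npz").items()}
q=lambda x,y,z: onz(c,x/5+250-.4,y/5+125-.4,z)
disc=q(297,231,.247); print("disc",disc)
legs={k:q(*p,.016) for k,p in dict(LinEnd=(339,647),LoutEnd=(308,660),RinEnd=(471,609),RoutEnd=(499,597)).items()}
for k,v in legs.items(): print(k,v)
m=(legs["LinEnd"]+legs["RinEnd"])/2; m2=(legs["LoutEnd"]+legs["RoutEnd"])/2; print("mouth",m,m2)
ax=disc-(m+m2)/2; ax[2]=0; print("len(0.157)",np.linalg.norm(ax), "yaw",np.degrees(np.arctan2(ax[1],ax[0])))
l=legs["LoutEnd"]-legs["RoutEnd"]; print("width",np.linalg.norm(l),"yaw from ends",np.degrees(np.arctan2(l[1],l[0]))-90)
u=ax/np.linalg.norm(ax); print("seat",disc[:2]-.085*u[:2], (m+m2)[:2]/2+.072*u[:2])
print("arm knob top", q(364,443,.19), q(364,443,.2),"dep",dep(c,int(323),int(213)))
ear=q(257,108,.262); tab=q(254,90,.262); grip=q(301,240,.262); print("ear",ear,"tab",tab,"gripend",grip)
for p in(ear,tab): e=p-disc; print(np.hypot(*e[:2]),np.degrees(np.arctan2(e[1],e[0])))
e=tab-grip; print("handle dir",np.degrees(np.arctan2(e[1],e[0])))
print("beaker base", q(643,385,.003), "rim",q(655,360,.072))
# large beaker etc.
print("large rim", q(68,560,.088),"base",q(85,585,.003)); print("dropper",q(670,632,.104),"jar",onz(c,297.5,284,.068))
# top cam view of bright neighbors height
W=np.load("Wtop.npy"); 
m=(W[...,2]>.1)&(W[...,2]<.24); vv,uu=np.nonzero(m); k=(uu>300)&(uu<345)&(vv>185)&(vv<230)
print("arm", W[vv[k],uu[k]][:,2].max(), np.median(W[vv[k],uu[k]],0))
E
```

```text
disc [ 0.59076501 -0.16303462  0.247     ]
LinEnd [ 0.43447132 -0.18206117  0.016     ]
LoutEnd [ 0.42747172 -0.16646223  0.016     ]
RinEnd [ 0.45559094 -0.24895433  0.016     ]
RoutEnd [ 0.46209101 -0.263163    0.016     ]
mouth [ 0.44503113 -0.21550775  0.016     ] [ 0.44478137 -0.21481261  0.016     ]
len(0.157) 0.15489303573809357 yaw 19.66537224794597
width 0.10271092655426599 yaw from ends 19.697584621080537
seat [ 0.51072271 -0.19163934] [ 0.51270679 -0.19093029]
arm knob top [ 0.51291283 -0.19243741  0.19      ] [ 0.51136053 -0.19245256  0.2       ] dep [ 0.51103075 -0.19371202  0.20507822]
ear [ 0.63776313 -0.1458197   0.262     ] tab [ 0.64536719 -0.14433233  0.262     ] gripend [ 0.58306194 -0.16535085  0.262     ]
0.05005173956850741 20.117248287342377
0.0577163181789724 18.9073083947683
handle dir 18.641697045851902
beaker base [ 0.5767467  -0.33867509  0.003     ] rim [ 0.57635063 -0.33467726  0.072     ]
large rim [ 0.4685345 -0.0523043  0.088    ] base [ 0.46342564 -0.04885312  0.003     ]
dropper [ 0.44130374 -0.33640184  0.104     ] jar [ 0.35973619 -0.13720527  0.068     ]
arm 0.22699632724684468 [ 0.52728636 -0.18580611  0.19348762]
```

```bash
python3 - <<'E'
from h import *
from scipy.spatial.transform import Rotation as Ro
W=np.load("Wtop.npy")
m=W[200:270,0:140].reshape(-1,3); m=m[(m[:,2]>.1)&(m[:,2]<.9)]
print("faucet",m.min(0),m.max(0)); i=m[:,2].argmax(); print(m[i]); k=m[m[:,1]<.35]; print(k[k[:,2].argmax()],k.min(0),k.max(0))
m=W[90:160,130:180].reshape(-1,3); print("bottle max z",m[m[:,2]<.6][:,2].max())
s=bot.get_obs(); q=s["tool_rot"]; R=Ro.from_quat([q[1],q[2],q[3],q[0]]).as_matrix(); print(R.round(3))
print("tool x yaw",np.degrees(np.arctan2(R[1,0],R[0,0])),"z yaw",np.degrees(np.arctan2(R[1,2],R[0,2])))
for n,(u,v) in dict(turq=(411,232),turq2=(340,142)).items(): print(n,onz({k:v2 for k,v2 in np.load("top0.npz").items()},u,v,.0))
E
```

```text
faucet [0.43504067 0.18613578 0.10001419] [0.50649525 0.424648   0.38922383]
[0.45132246 0.298414   0.38922383]
[0.45132246 0.298414   0.38922383] [0.43504067 0.18613578 0.22598533] [0.46647846 0.34908233 0.38922383]
bottle max z 0.20104354431652216
[[ 0.433 -0.001 -0.901]
 [ 0.901 -0.002  0.433]
 [-0.002 -1.    -0.   ]]
tool x yaw 64.34756282565472 z yaw 154.3475756046704
turq [ 0.49887181 -0.42416828  0.        ]
turq2 [ 0.74044757 -0.235328    0.        ]
```

```bash
cat >> h.py <<'E'
SEAT=np.array([.5115,-.1915,0]); YAW=np.radians(19.7)
def to(x,y,z,yaw=None):
    "tool-axis shift from the present pose to stand-frame point (x,y) rel. to seat, world z"
    from scipy.spatial.transform import Rotation as Ro
    s=bot.get_obs(); q=s["tool_rot"]; R=Ro.from_quat([q[1],q[2],q[3],q[0]]).as_matrix()
    c,n=np.cos(YAW),np.sin(YAW); P=np.array([SEAT[0]+c*x-n*y,SEAT[1]+n*x+c*y,z])
    d=P-s["eef_pos"]; psi=np.degrees(np.arctan2(R[1,0],R[0,0]))
    L=[c*(s["eef_pos"]-SEAT)[0]+n*(s["eef_pos"]-SEAT)[1],-n*(s["eef_pos"]-SEAT)[0]+c*(s["eef_pos"]-SEAT)[1],s["eef_pos"][2]]
    print("t",round(s["t"],2),"stand-frame tcp",np.round(L,4),"need",np.round(R.T@d,4),"yaw",psi.round(2),"F",np.round(s["contact_force"],1),"w",round(s["gripper_width"],3))
E
python3 -m handwheel '-1 0 -0.025 0 4.48;-1 0 -0.025 0 4.48;-1 0 -0.025 0 4.48;-1 0 -0.025 0 4.48;-1 0 -0.025 0 4.48;-1 0 -0.025 0 4.48;-1 0 -0.025 0 4.48;-1 0 -0.025 0 4.48;-1 0 -0.025 0 4.48;-1 0 -0.025 0 4.48'
python3 -c "
from h import *
to(.155,0,.45)"
```

```text
t: 0.93
eef_pos: [0.2921, 0.6081, 0.4606]
tool_rot: [-0.697, 0.697, 0.119, -0.119]
contact_force: [0.2, 0.3, -0.4]
gripper_width: 0.002
t 0.93 stand-frame tcp [0.063  0.8268 0.4606] need [ 0.0974  0.0111 -0.8262] yaw 19.32 F [ 0.2  0.3 -0.4] w 0.002
```

```bash
python3 -m handwheel '-1 0.003 0 -0.030 0;-1 0.003 0 -0.030 0;-1 0.003 0 -0.030 0;-1 0.003 0 -0.030 0;-1 0.003 0 -0.030 0;-1 0.003 0 -0.030 0;-1 0.003 0 -0.030 0;-1 0.003 0 -0.030 0;-1 0.003 0 -0.030 0;-1 0.003 0 -0.030 0'
python3 -m handwheel '-1 0.004 0 -0.034 0;-1 0.004 0 -0.034 0;-1 0.004 0 -0.034 0;-1 0.004 0 -0.034 0;-1 0.004 0 -0.034 0;-1 0.004 0 -0.034 0;-1 0.004 0 -0.034 0;-1 0.004 0 -0.034 0;-1 0.004 0 -0.034 0;-1 0.004 0 -0.034 0'
python3 -c "
from h import *
to(.155,0,.30)"
```

```text
t: 1.77
eef_pos: [0.4211, 0.3342, 0.4594]
tool_rot: [-0.697, 0.697, 0.12, -0.12]
contact_force: [1.4, 0.2, -0.5]
gripper_width: 0.002
t: 2.6
eef_pos: [0.5725, 0.0272, 0.4596]
tool_rot: [0.697, -0.697, -0.12, 0.12]
contact_force: [0.2, 0.1, -0.1]
gripper_width: 0.001
t 2.6 stand-frame tcp [0.1312 0.1853 0.4596] need [ 0.0243  0.1595 -0.1853] yaw 19.56 F [ 0.2  0.1 -0.1] w 0.001
```

```bash
python3 -m handwheel '-1 0.003 0.01 -0.023 0;-1 0.003 0.01 -0.023 0;-1 0.003 0.02 -0.023 0;-1 0.003 0.02 -0.023 0;-1 0.003 0.02 -0.023 0;-1 0.003 0.02 -0.023 0;-1 0.003 0.02 -0.023 0;-1 0.003 0.02 -0.023 0;-1 0 0.02 0 0;-1 0 0 0 0'
python3 - <<'E'
from h import *
to(.155,0,.275)
c=cam("scene"); save(c,"s1.png",(240,80,370,210),4.5)
c=cam("top"); save(c,"t1.png",(250,90,370,210),4.5)
# disc centre re-measure and ear direction by depth
E
```

```text
t: 3.43
eef_pos: [0.6541, -0.1376, 0.2947]
tool_rot: [0.698, -0.696, -0.116, 0.122]
contact_force: [-0.2, 2.2, -0.7]
gripper_width: -0.002
t 3.43 stand-frame tcp [0.1524 0.0027 0.2947] need [ 0.0028  0.0196 -0.0028] yaw 19.39 F [-0.2  2.2 -0.7] w -0.002
```

View pics/s1.png

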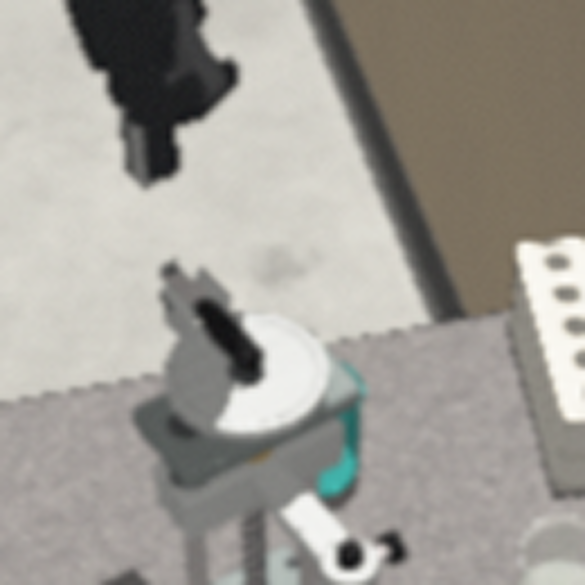

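s1 shows the shut fingertips at (150,165), just above the tab at (172,268). I'll check the tab against its projection.

```bash
python3 - <<'E'
from h import *
c=cam("scene")
S=lambda x,y,z:[SEAT[0]+np.cos(YAW)*x-np.sin(YAW)*y,SEAT[1]+np.sin(YAW)*x+np.cos(YAW)*y,z]
f=lambda p:((np.array(p)-[240,80]+.4)*4.5).round()
print("tab",f(proj(c,S(.149,0,.262))),"tabend",f(proj(c,S(.153,0,.262))),"gripend",f(proj(c,S(.076,0,.258))),"tcp",f(proj(c,bot.get_obs()["eef_pos"])))
to(.155,0,.268)
E
```

```text
tab [169. 263.] tabend [164. 258.] gripend [253. 362.] tcp [150. 196.]
t 3.58 stand-frame tcp [0.1556 0.0035 0.3005] need [-0.0006  0.0325 -0.0035] yaw 19.6 F [-0.8 -0.   1.7] w -0.004
```

View pics/t1.png

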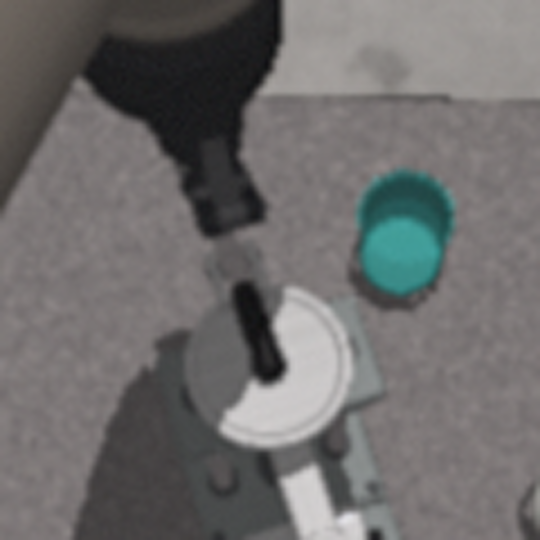

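The tab projection agrees to about 1 px. Now I'll press the tab down.

```bash
python3 -m handwheel '-1 0 0.015 -0.0035 0;-1 0 0.014 0 0;-1 0 0.003 0 0;-1 0 0.003 0 0;-1 0 0.003 0 0;-1 0 0.003 0 0;-1 0 0.003 0 0;-1 0 0.003 0 0;-1 0 0.002 0 0;-1 0 0 0 0' 40
python3 -m handwheel '-1 0 0.003 0 0;-1 0 0.003 0 0;-1 0 0.003 0 0;-1 0 0.002 0 0;-1 0 0 0 0;-1 0 0 0 0;-1 0 0 0 0;-1 0 0 0 0;-1 0 0 0 0;-1 0 0 0 0'
python3 - <<'E'
from h import *
to(.155,0,.32)
c=cam("scene"); save(c,"s2.png",(240,80,370,210),4.5)
E
```

```text
t: 4.42
eef_pos: [0.6575, -0.1398, 0.2504]
tool_rot: [0.697, -0.697, -0.12, 0.12]
contact_force: [0.1, 0.3, -0.2]
gripper_width: 0.001
t: 5.25
eef_pos: [0.6578, -0.1399, 0.2398]
tool_rot: [-0.697, 0.697, 0.12, -0.12]
contact_force: [0.6, 0.3, 0.3]
gripper_width: -0.001
t 5.25 stand-frame tcp [ 0.1551 -0.0007  0.2398] need [-0.0001 -0.0802  0.0007] yaw 19.54 F [0.6 0.3 0.3] w -0.001
```

View pics/s2.png

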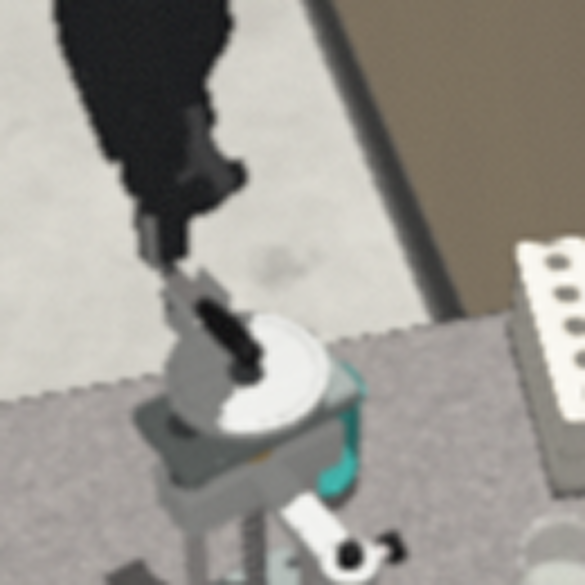

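s2 shows the handle still folded and the fingertip passing behind the tab at (168,270) with no force. The fingertips are thinner than I assumed, so I'll raise and come 8 mm inward.

```bash
python3 -m handwheel '-1 0 -0.015 0 0;-1 0 -0.015 0 0;-1 -0.008 0 0 0;-1 0 0 0 0;-1 0 0.004 0 0;-1 0 0.002 0 0;-1 0 0.002 0 0;-1 0 0.002 0 0;-1 0 0.001 0 0;-1 0 0 0 0'
python3 -c "
from h import *
to(.147,0,.25)"
```

```text
t: 6.13
eef_pos: [0.6499, -0.1424, 0.2581]
tool_rot: [0.697, -0.697, -0.12, 0.12]
contact_force: [0.6, 0.1, 0.7]
gripper_width: 0.004
t 6.13 stand-frame tcp [ 0.1469 -0.0005  0.2581] need [0.0001 0.0081 0.0005] yaw 19.55 F [0.6 0.1 0.7] w 0.004
```

```bash
python3 -m handwheel '-1 0 0.002 0 0;-1 0 0.002 0 0;-1 0 0.002 0 0;-1 0 0.002 0 0;-1 0 0 0 0;-1 0 0 0 0;-1 0 0 0 0;-1 0 0 0 0;-1 0 0 0 0;-1 0 0 0 0'
python3 - <<'E'
from h import *
to(.147,0,.25)
c=cam("scene"); save(c,"s3.png",(265,110,305,160),12)
S=lambda x,y,z:[SEAT[0]+np.cos(YAW)*x-np.sin(YAW)*y,SEAT[1]+np.sin(YAW)*x+np.cos(YAW)*y,z]
f=lambda p:((np.array(p)-[265,110]+.4)*12).round()
for p in((.147,0,.25),(.147,0,.262),(.147,0,.27)): print(p,f(proj(c,S(*p))))
E
```

```text
t: 6.97
eef_pos: [0.6502, -0.1426, 0.2509]
tool_rot: [-0.697, 0.697, 0.12, -0.12]
contact_force: [0.6, -0.3, -0.8]
gripper_width: 0.002
t 6.97 stand-frame tcp [ 0.147  -0.0007  0.2509] need [-0.      0.0009  0.0007] yaw 19.55 F [ 0.6 -0.3 -0.8] w 0.002
(0.147, 0, 0.25) [160. 396.]
(0.147, 0, 0.262) [156. 347.]
(0.147, 0, 0.27) [154. 314.]
```

View pics/s3.png

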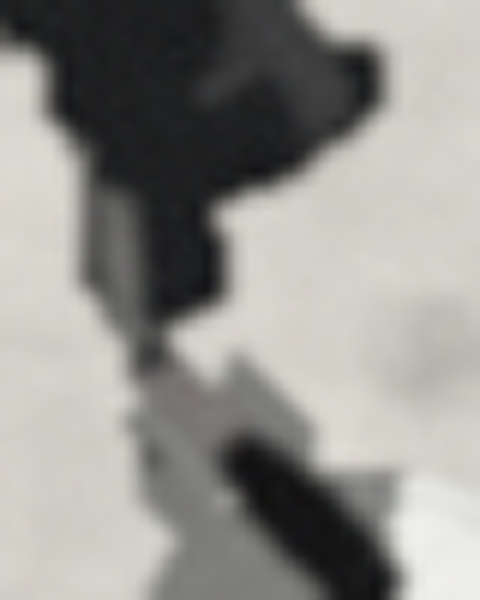

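```bash
python3 - <<'E'
from h import *
c=cam("top"); 
W=(np.stack(np.meshgrid(np.arange(640),np.arange(400)),-1)); 
def cloud(c):
    uu,vv=np.meshgrid(np.arange(640),np.arange(400)); r=np.stack([uu,vv,np.ones_like(uu)],-1)@np.linalg.inv(c["K"]).T*c["depth"][...,None]
    return (r-c["t"])@c["R"]
n,k=np.sin(YAW),np.cos(YAW)
for name in("scene","top"):
    c=cam(name); P=cloud(c); d=P-SEAT; X=k*d[...,0]+n*d[...,1]; Y=-n*d[...,0]+k*d[...,1]; Z=d[...,2]
    dark=c["frame"].max(-1)<70
    m=(c["depth"]>0)&dark&(abs(X-.147)<.05)&(abs(Y)<.05)&(Z>.235)&(Z<.36)
    for lo in np.arange(.235,.34,.008):
        q=m&(Z>=lo)&(Z<lo+.008)&(X>.12)
        if q.sum()>2: print(name,round(lo,3),q.sum(),"X",X[q].min().round(3),X[q].max().round(3),"Y",Y[q].min().round(3),Y[q].max().round(3))
E
```

```text
scene 0.275 4 X 0.134 0.136 Y -0.004 0.007
scene 0.283 17 X 0.132 0.137 Y -0.005 0.007
scene 0.291 17 X 0.132 0.135 Y -0.005 0.007
scene 0.299 9 X 0.133 0.138 Y -0.002 0.007
scene 0.307 4 X 0.134 0.151 Y -0.009 0.012
scene 0.315 24 X 0.12 0.151 Y -0.007 0.013
scene 0.323 35 X 0.121 0.169 Y -0.004 0.013
scene 0.331 30 X 0.129 0.181 Y -0.006 0.017
scene 0.339 58 X 0.129 0.186 Y -0.009 0.018
top 0.323 7 X 0.12 0.134 Y 0.003 0.011
top 0.331 9 X 0.12 0.133 Y -0.011 0.014
top 0.339 6 X 0.131 0.134 Y -0.016 0.016
```

The depth shows the real fingertip about 20 mm above the reported TCP, so I was not deep enough. The inner face is at x=.133. I'll step out 9 mm and go deeper.

```bash
python3 -m handwheel '-1 0.009 0 0 0;-1 0 0 0 0;-1 0 0.003 0 0;-1 0 0.003 0 0;-1 0 0.002 0 0;-1 0 0.002 0 0;-1 0 0.002 0 0;-1 0 0.002 0 0;-1 0 0.002 0 0;-1 0 0 0 0'
python3 -m handwheel '-1 0 0.002 0 0;-1 0 0.002 0 0;-1 0 0.002 0 0;-1 0 0.002 0 0;-1 0 0.002 0 0;-1 0 0.002 0 0;-1 0 0 0 0;-1 0 0 0 0;-1 0 0 0 0;-1 0 0 0 0'
cat >> h.py <<'E'
def SF(c):
    uu,vv=np.meshgrid(np.arange(640),np.arange(400)); r=np.stack([uu,vv,np.ones_like(uu)],-1)@np.linalg.inv(c["K"]).T*c["depth"][...,None]
    d=(r-c["t"])@c["R"]-SEAT; n,k=np.sin(YAW),np.cos(YAW)
    return k*d[...,0]+n*d[...,1], -n*d[...,0]+k*d[...,1], d[...,2]
def griptop(c):
    "black pixels over the disc: extent of the grip"
    X,Y,Z=SF(c); m=(c["depth"]>0)&(c["frame"].max(-1)<70)&(np.hypot(X-.085,Y)<.06)&(Z>.25)&(Z<.325)
    for lo in np.arange(.25,.325,.008):
        q=m&(Z>=lo)&(Z<lo+.008)
        if q.sum()>2: print(round(lo,3),q.sum(),"X",X[q].min().round(3),X[q].max().round(3),"Y",Y[q].min().round(3),Y[q].max().round(3))
E
python3 - <<'E'
from h import *
to(.156,0,.25); griptop(cam("scene"))
E
```

```text
t: 8.0
eef_pos: [0.6588, -0.1399, 0.2354]
tool_rot: [-0.697, 0.697, 0.12, -0.12]
contact_force: [-0.6, -0.8, 4.3]
gripper_width: 0.001
t: 8.83
eef_pos: [0.6591, -0.1397, 0.2232]
tool_rot: [-0.697, 0.697, 0.12, -0.12]
contact_force: [1.7, 0.3, 4.4]
gripper_width: 0.004
t 8.83 stand-frame tcp [ 0.1565 -0.001   0.2232] need [-0.0004 -0.0268  0.0009] yaw 19.55 F [1.7 0.3 4.4] w 0.004
0.25 7 X 0.082 0.145 Y -0.003 0.006
0.258 11 X 0.141 0.144 Y -0.004 0.007
0.266 18 X 0.104 0.144 Y -0.004 0.008
0.274 17 X 0.096 0.144 Y 0.005 0.008
0.282 23 X 0.084 0.143 Y -0.002 0.012
0.29 43 X 0.083 0.144 Y -0.004 0.013
0.298 20 X 0.117 0.144 Y -0.008 0.013
0.306 44 X 0.109 0.143 Y -0.008 0.016
0.314 28 X 0.103 0.143 Y 0.001 0.017
0.322 12 X 0.1 0.14 Y -0.002 0.018
```

The handle is tipping up, about 0.7 rad now. I'll press a bit more.

```bash
python3 -m handwheel '-1 0 0.002 0 0;-1 0 0.002 0 0;-1 0 0.002 0 0;-1 0 0.002 0 0;-1 0 0.002 0 0;-1 0 0 0 0;-1 0 0 0 0;-1 0 0 0 0;-1 0 0 0 0;-1 0 0 0 0'
python3 - <<'E'
from h import *
to(.156,0,.36); c=cam("scene"); griptop(c); save(c,"s4.png",(240,80,370,210),4.5)
E
```

```text
t: 9.72
eef_pos: [0.6595, -0.1392, 0.2131]
tool_rot: [-0.697, 0.697, 0.121, -0.12]
contact_force: [4.9, 0.6, 3.4]
gripper_width: 0.001
t 9.72 stand-frame tcp [ 0.157  -0.0006  0.2131] need [-0.0008 -0.1469  0.0005] yaw 19.58 F [4.9 0.6 3.4] w 0.001
0.25 8 X 0.124 0.145 Y -0.007 0.005
0.258 13 X 0.119 0.144 Y -0.006 0.008
0.266 3 X 0.113 0.118 Y 0.002 0.006
0.274 15 X 0.108 0.143 Y 0.002 0.013
0.282 36 X 0.104 0.144 Y -0.003 0.014
0.29 31 X 0.096 0.143 Y -0.007 0.014
0.298 66 X 0.097 0.143 Y -0.007 0.017
0.306 29 X 0.101 0.143 Y -0.0 0.018
0.314 52 X 0.095 0.141 Y -0.008 0.018
0.322 24 X 0.095 0.14 Y -0.01 0.013
```

View pics/s4.png

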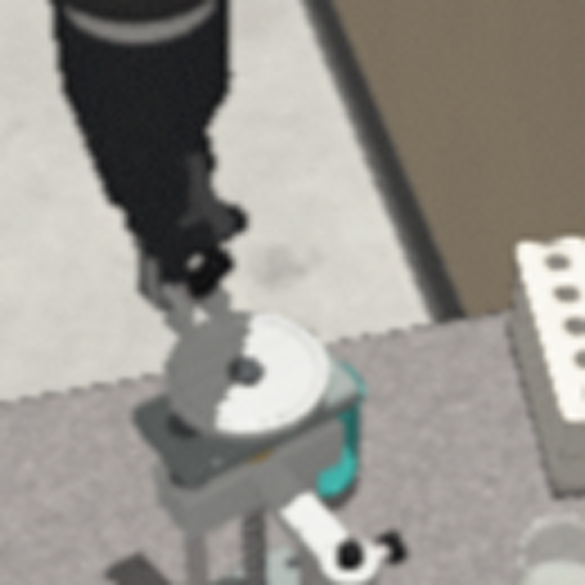

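s4 shows the grip tipped up at (208,270), about 1 rad. Next I'll come over to the inside and push it upright. That's 9 pictures viewed.

```bash
python3 -m handwheel '-1 0 -0.03 0 0;-1 0 -0.03 0 0;-1 0 -0.03 0 0;-1 0 -0.025 0 0;-1 -0.03 0 0 0;-1 -0.03 0 0 0;-1 -0.03 0 0 0;-1 -0.016 0 0 0;-1 0 0 0 0;-1 0 0.03 0 0'
python3 -m handwheel '-1 0 0.03 0 0;-1 0 0.012 0 0;-1 0 0 0 0;-1 0.008 -0.001 0 0;-1 0.008 -0.002 0 0;-1 0.007 -0.002 0 0;-1 0.007 -0.002 0 0;-1 0.007 -0.001 0 0;-1 0 0 0 0;-1 0 0 0 0'
python3 - <<'E'
from h import *
to(.110,0,.26); c=cam("scene"); griptop(c)
E
```

```text
t: 10.6
eef_pos: [0.56, -0.1768, 0.3019]
tool_rot: [-0.696, 0.697, 0.122, -0.117]
contact_force: [1.2, 0.1, -0.1]
gripper_width: 0.006
t: 11.43
eef_pos: [0.5943, -0.1625, 0.264]
tool_rot: [-0.697, 0.697, 0.12, -0.12]
contact_force: [0.4, 0.7, -0.3]
gripper_width: -0.002
t 11.43 stand-frame tcp [ 0.0877 -0.0006  0.264 ] need [0.0223 0.004  0.0007] yaw 19.56 F [ 0.4  0.7 -0.3] w -0.002
0.266 5 X 0.115 0.122 Y 0.001 0.007
0.274 7 X 0.113 0.119 Y 0.002 0.008
0.282 7 X 0.109 0.115 Y 0.004 0.007
0.29 13 X 0.074 0.111 Y -0.001 0.009
0.298 25 X 0.073 0.106 Y -0.004 0.008
0.306 19 X 0.072 0.107 Y -0.005 0.008
0.314 6 X 0.074 0.084 Y 0.006 0.011
```

```bash
python3 -m handwheel '-1 0.004 0 0 0;-1 0.004 0 0 0;-1 0.004 0 0 0;-1 0.004 0 0 0;-1 0.003 0 0 0;-1 0.002 0 0 0;-1 0.001 0 0 0;-1 0 0 0 0;-1 0 0 0 0;-1 0 0 0 0'
python3 - <<'E'
from h import *
to(.112,0,.26); c=cam("scene"); griptop(c)
E
```

```text
t: 12.32
eef_pos: [0.6145, -0.155, 0.2637]
tool_rot: [0.697, -0.697, -0.12, 0.12]
contact_force: [0.0, 1.4, -0.2]
gripper_width: 0.001
t 12.32 stand-frame tcp [ 0.1093 -0.0004  0.2637] need [0.0027 0.0037 0.0004] yaw 19.56 F [ 0.   1.4 -0.2] w 0.001
0.29 15 X 0.095 0.115 Y -0.004 0.013
0.298 18 X 0.094 0.114 Y -0.002 0.012
0.306 20 X 0.094 0.126 Y -0.003 0.007
0.314 6 X 0.094 0.106 Y -0.002 0.011
```

```bash
python3 -m handwheel '-1 0.001 0 0 0;-1 0.001 0 0 0;-1 0.001 0 0 0;-1 0 0 0 0;-1 0 0 0 0;-1 0 0 0 0;-1 0 0 0 0;-1 0 0 0 0;-1 0 0 0 0;-1 0 0 0 0'
python3 -c "
from h import *
to(.112,0,.26)"
```

```text
t: 13.2
eef_pos: [0.6164, -0.1549, 0.2638]
tool_rot: [-0.697, 0.697, 0.119, -0.12]
contact_force: [-4.6, -2.4, 2.2]
gripper_width: 0.0
t 13.2 stand-frame tcp [ 0.1111 -0.0009  0.2638] need [0.0009 0.0038 0.0009] yaw 19.5 F [-4.6 -2.4  2.2] w 0.0
```

```bash
python3 -m handwheel '-1 0.001 0 0 0;-1 0 0 0 0;-1 -0.02 0 0 0;-1 -0.03 0 0 0;-1 -0.03 0 0 0;-1 0 -0.03 0 0;1 0 -0.03 0 0;1 0 0 -0.02 0;1 0 0 -0.03 0;1 0 0 -0.03 0' 20
python3 - <<'E'
from h import *
from h import SF
for n in("scene","top"):
    c=cam(n); griptop(c); 
    if n=="top": save(c,"t5.png",(265,120,415,240),5); save(c,"x.png")
bx=np.array([.5767,-.3365,0])-SEAT; n,k=np.sin(YAW),np.cos(YAW); bx=(k*bx[0]+n*bx[1],-n*bx[0]+k*bx[1]); print("beaker sf",bx); to(bx[0],bx[1],.2)
E
```

```text
t: 14.03
eef_pos: [0.5714, -0.2554, 0.3248]
tool_rot: [0.697, -0.696, -0.123, 0.12]
contact_force: [0.8, -0.2, 1.1]
gripper_width: 0.567
0.266 3 X 0.122 0.125 Y -0.0 0.005
0.274 9 X 0.123 0.126 Y 0.0 0.006
0.282 13 X 0.122 0.126 Y -0.001 0.007
0.29 15 X 0.123 0.128 Y -0.001 0.007
0.298 13 X 0.122 0.127 Y -0.0 0.007
0.306 15 X 0.123 0.13 Y -0.001 0.007
beaker sf (np.float64(0.012505067050398), np.float64(-0.15849183984693047))
t 14.13 stand-frame tcp [ 0.0319 -0.0848  0.324 ] need [-0.0189  0.1242 -0.0734] yaw 19.28 F [-0.2 -0.4  0.3] w 0.735
```

View pics/t5.png

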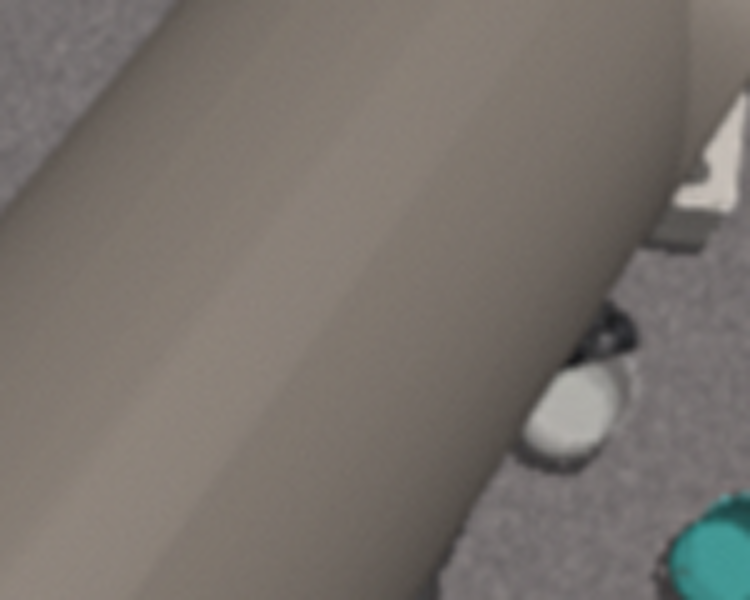

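The grip's face is vertical (X=.1225 at every height), so the handle is upright. t5 mostly shows the forearm, with the small beaker at (575,410). On to the beaker.

```bash
python3 -m handwheel '1 -0.004 0 -0.016 0;1 -0.005 0 -0.02 0;1 -0.005 0 -0.02 0;1 -0.005 0 -0.018 -0.3;1 0 0.03 0 0;1 0 0.03 0 0;1 0 0.03 0 0;1 0 0.03 0 0;1 0 0.03 0 0;1 0 0.03 0 0'
python3 -m handwheel '1 0 0.02 0 0;1 0 0 0 0;1 0 0 0 0;1 0 0 0 0;1 0 0 0 0;1 0 0 0 0;1 0 0 0 0;1 0 0 0 0;1 0 0 0 0;1 0 0 0 0'
python3 - <<'E'
from h import *
to(.0125,-.1585,.1)
c=cam("scene"); X,Y,Z=SF(c); m=(c["depth"]>0)&(c["frame"].max(-1)<75)&(abs(X-.0125)<.08)&(abs(Y+.1585)<.06)&(Z>.05)&(Z<.28)
for lo in np.arange(.05,.26,.012):
    q=m&(Z>=lo)&(Z<lo+.012)
    for s in(q&(X<.0125),q&(X>=.0125)):
        if s.sum()>2: print(round(lo,3),s.sum(),"X",X[s].min().round(3),X[s].max().round(3),"Y",Y[s].min().round(3),Y[s].max().round(3))
save(c,"s6.png",(320,130,440,240),5)
E
```

```text
t: 14.97
eef_pos: [0.5773, -0.3311, 0.1424]
tool_rot: [0.697, -0.696, -0.123, 0.122]
contact_force: [0.3, 0.1, 0.1]
gripper_width: 1.003
t: 15.8
eef_pos: [0.5764, -0.3322, 0.124]
tool_rot: [-0.696, 0.697, 0.122, -0.122]
contact_force: [-0.3, 0.3, 0.1]
gripper_width: 0.999
t 15.8 stand-frame tcp [ 0.0136 -0.1544  0.124 ] need [-0.0012  0.024  -0.0041] yaw 19.84 F [-0.3  0.3  0.1] w 0.999
0.158 19 X 0.055 0.058 Y -0.162 -0.145
0.17 16 X -0.043 -0.038 Y -0.16 -0.147
0.17 22 X 0.055 0.059 Y -0.164 -0.143
0.182 12 X -0.044 -0.039 Y -0.154 -0.145
0.182 21 X 0.055 0.057 Y -0.162 -0.144
0.194 13 X -0.057 -0.037 Y -0.147 -0.139
0.194 12 X 0.055 0.075 Y -0.159 -0.141
0.206 87 X -0.062 -0.026 Y -0.163 -0.139
0.206 65 X 0.045 0.084 Y -0.164 -0.137
0.218 80 X -0.06 0.011 Y -0.167 -0.136
0.218 46 X 0.014 0.081 Y -0.161 -0.135
0.23 81 X -0.059 -0.001 Y -0.164 -0.133
0.23 54 X 0.014 0.082 Y -0.154 -0.134
0.242 144 X -0.058 0.011 Y -0.164 -0.133
0.242 41 X 0.014 0.079 Y -0.151 -0.133
0.254 137 X -0.056 -0.003 Y -0.163 -0.14
0.254 20 X 0.066 0.076 Y -0.149 -0.139
```

Open fingertips stand about 34 mm above the reported TCP, and the jaws straddle the beaker. Descend and grasp.

```bash
python3 -m handwheel '1 -0.001 0.016 -0.004 0;1 0 0.018 0 0;1 0 0.018 0 0;1 0 0.018 0 0;1 0 0.018 0 0;1 0 0.018 0 0;1 0 0.012 0 0;1 0 0.006 0 0;1 0 0 0 0;1 0 0 0 0' 20
python3 -m handwheel '0.2 0 0 0 0;0 0 0 0 0;-0.2 0 0 0 0;-0.4 0 0 0 0;-1 0 0 0 0;-1 0 0 0 0;-1 0 0 0 0;-1 0 0 0 0;-1 0 0 0 0;-1 0 0 0 0' 20
python3 - <<'E'
from h import *
to(-.085,0,.0)
c=cam("scene"); save(c,"s7.png",(300,140,440,280),4); to(-.085,-.1585,.1)
E
```

```text
t: 16.68
eef_pos: [0.5768, -0.3367, -0.0001]
tool_rot: [-0.696, 0.697, 0.122, -0.122]
contact_force: [-0.2, 0.6, 1.3]
gripper_width: 1.0
t: 17.52
eef_pos: [0.5774, -0.3368, 0.0008]
tool_rot: [-0.696, 0.697, 0.122, -0.121]
contact_force: [-1.8, 0.2, 6.3]
gripper_width: 0.635
t 17.52 stand-frame tcp [ 0.013  -0.159   0.0008] need [-0.0977  0.0005  0.1592] yaw 19.84 F [-1.8  0.2  6.3] w 0.635
t 17.57 stand-frame tcp [ 0.013  -0.159   0.0008] need [-0.0979 -0.0993  0.0006] yaw 19.84 F [-0.6  1.3  5.5] w 0.636
```

View pics/s7.png

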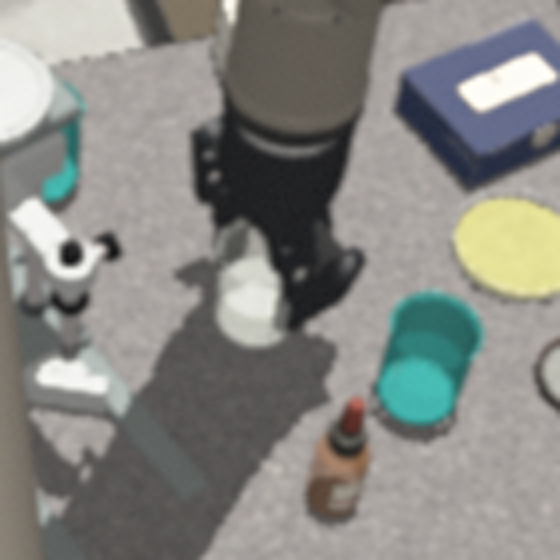

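s7 shows the beaker (255,300) held between the fingers. Now lift, go forward of the arm, then across.

```bash
python3 -m handwheel '-1 0 -0.01 0 0;-1 0 -0.02 0 0;-1 0 -0.025 0 0;-1 0 -0.025 0 0;-1 0 -0.025 0 0;-1 0 -0.025 0 0;-1 0 -0.015 0 0;-1 -0.015 0 0 0;-1 -0.025 0 0 0;-1 -0.025 0 0 0'
python3 -m handwheel '-1 -0.025 0 0 0;-1 -0.013 0 0.01 0;-1 0 0 0.02 0;-1 0 0 0.025 0;-1 0 0 0.025 0;-1 0 0 0.025 0;-1 0 0 0.025 0;-1 0 0 0.02 0;-1 0 0 0.009 0;-1 0 0 0 0'
python3 - <<'E'
from h import *
to(-.09,0,.0)
E
```

```text
t: 18.4
eef_pos: [0.5142, -0.3579, 0.1443]
tool_rot: [0.697, -0.696, -0.122, 0.123]
contact_force: [-0.8, -0.0, -0.5]
gripper_width: 0.632
t: 19.23
eef_pos: [0.4243, -0.2198, 0.1442]
tool_rot: [0.697, -0.696, -0.122, 0.123]
contact_force: [0.0, -0.5, -0.2]
gripper_width: 0.632
t 19.23 stand-frame tcp [-0.0916  0.0028  0.1442] need [ 0.0017  0.1442 -0.0031] yaw 19.96 F [ 0.  -0.5 -0.2] w 0.632
```

```bash
python3 -m handwheel '-1 0 0.01 -0.003 0;-1 0 0.02 0 0;-1 0 0.025 0 0;-1 0 0.025 0 0;-1 0 0.025 0 0;-1 0 0.02 0 0;-1 0 0.01 0 0;-1 0 0.005 0 0;-1 0 0.001 0 0;-1 0 0.001 0 0'
python3 -m handwheel '-1 0 0 0 0;-1 0 0 0 0;-1 0 0.0005 0 0;-0.2 0 0 0 0;0.2 0 0 0 0;0.6 0 0 0 0;1 0 0 0 0;1 0 0 0 0;1 0 0 0 0;1 0 0 0 0'
python3 - <<'E'
from h import *
to(-.09,0,.13)
c=cam("scene"); save(c,"s8.png",(240,120,400,280),3.7); c=cam("top"); save(c,"t8.png",(250,125,410,285),3.7)
E
```

```text
t: 20.07
eef_pos: [0.4273, -0.2256, 0.0031]
tool_rot: [-0.696, 0.697, 0.122, -0.121]
contact_force: [0.9, 0.1, 0.0]
gripper_width: 0.633
t: 20.9
eef_pos: [0.4269, -0.2246, 0.0023]
tool_rot: [-0.697, 0.697, 0.122, -0.122]
contact_force: [-0.1, 0.4, 0.6]
gripper_width: 1.0
t 20.9 stand-frame tcp [-0.0908 -0.0026  0.0023] need [ 0.0008 -0.1277  0.0026] yaw 19.84 F [-0.1  0.4  0.6] w 1.0
```

```bash
python3 -m handwheel '1 0 -0.01 0 0;1 0 -0.025 0 0;1 0 -0.03 0 0;1 0 -0.03 0 0;0.5 -0.016 0 0.002 0;0.5 -0.02 0 0 0;0.5 -0.02 0 0 0;0.5 -0.02 0 0 0;0.5 -0.005 0 0 0;0.5 0 0 0 0'
python3 - <<'E'
from h import *
to(-.173,0,-.01)
c=cam("scene"); save(c,"s8.png",(240,120,400,280),3.7)
X,Y,Z=SF(c); m=(c["depth"]>0)&(c["frame"].max(-1)<75)&(abs(X+.175)<.07)&(abs(Y)<.03)&(Z>.06)&(Z<.2)
for lo in np.arange(.06,.2,.012):
    q=m&(Z>=lo)&(Z<lo+.012)
    if q.sum()>2: print(round(lo,3),q.sum(),"X",X[q].min().round(3),X[q].max().round(3),"Y",Y[q].min().round(3),Y[q].max().round(3))
E
```

```text
t: 21.83
eef_pos: [0.3488, -0.2505, 0.0977]
tool_rot: [0.697, -0.696, -0.121, 0.121]
contact_force: [-0.2, -0.1, -0.6]
gripper_width: 0.749
t 21.83 stand-frame tcp [-0.1731 -0.0007  0.0977] need [0.     0.1077 0.0006] yaw 19.69 F [-0.2 -0.1 -0.6] w 0.749
0.12 6 X -0.142 -0.14 Y -0.007 0.006
0.132 26 X -0.218 -0.14 Y -0.01 0.01
0.144 25 X -0.219 -0.141 Y -0.004 0.011
0.156 17 X -0.22 -0.14 Y -0.001 0.012
0.168 95 X -0.237 -0.116 Y -0.008 0.015
0.18 102 X -0.239 -0.113 Y -0.009 0.017
0.192 101 X -0.24 -0.114 Y -0.009 0.018
```

View pics/s8.png

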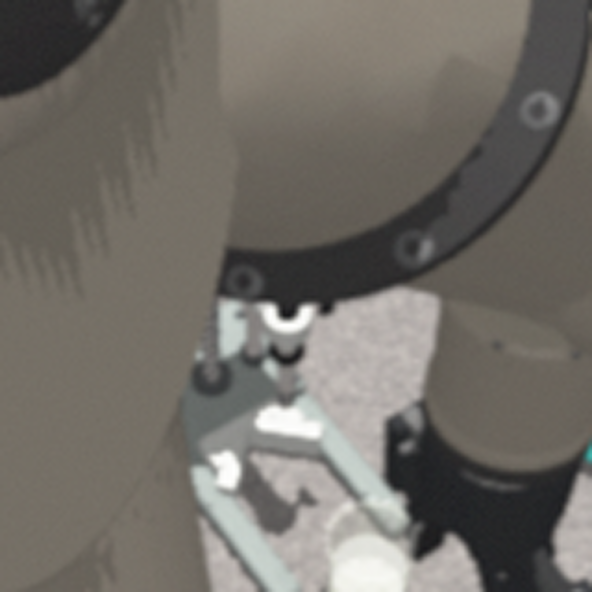

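s8 shows the beaker upright in the mouth (365,560) with the gripper in front of it. That's 12 pictures, so only numbers from here. The knuckles overhang the finger face by about 12 mm, so I'll push with them just above the rim.

```bash
python3 -m handwheel '0.5 0 0.02 0 0;0.5 0 0.03 0 0;0.5 0 0.025 0 0;0.5 0 0.01 0 0;0.5 0 0.003 0 0;0.5 0.004 0 0 0;0.5 0.006 0 0 0;0.5 0.008 0 0 0;0.5 0.008 0 0 0;0.5 0.008 0 0 0'
python3 -m handwheel '0.5 0.008 0 0 0;0.5 0.008 0 0 0;0.5 0.008 0 0 0;0.5 0.008 0 0 0;0.5 0.007 0 0 0;0.5 0.005 0 0 0;0.5 0.004 0 0 0;0.5 0.002 0 0 0;0.5 0 0 0 0;0.5 0 0 0 0'
python3 - <<'E'
from h import *
to(-.0745,0,.01)
c=cam("top"); X,Y,Z=SF(c); f=c["frame"].astype(int)
m=(abs(X)<.1)&(abs(Y)<.034)&(Z<.12)&(Z>.001); q=m
for lo in np.arange(0,.12,.01):
    s=m&(Z>=lo)&(Z<lo+.01)&(c["depth"]>0)
    if s.sum()>2: print(round(lo,3),s.sum(),"X",X[s].min().round(3),X[s].max().round(3),"Y",Y[s].min().round(3),Y[s].max().round(3),f[s].mean(0).round())
E
```

```text
t: 22.72
eef_pos: [0.3839, -0.2383, 0.0101]
tool_rot: [-0.696, 0.697, 0.123, -0.121]
contact_force: [-1.2, -0.3, -0.5]
gripper_width: 0.751
t: 23.55
eef_pos: [0.4288, -0.2217, 0.0092]
tool_rot: [0.697, -0.697, -0.122, 0.122]
contact_force: [-0.8, -0.3, 0.4]
gripper_width: 0.751
t 23.55 stand-frame tcp [-0.0881 -0.0006  0.0092] need [ 0.0136 -0.0008  0.0005] yaw 19.83 F [-0.8 -0.3  0.4] w 0.751
0.0 24 X -0.004 0.041 Y 0.004 0.032 [99. 96. 96.]
0.01 10 X -0.005 0.037 Y -0.025 0.034 [116. 115. 115.]
0.02 382 X 0.009 0.1 Y -0.033 0.034 [101. 101. 101.]
0.03 102 X -0.003 0.098 Y -0.034 0.034 [83. 83. 83.]
0.04 8 X 0.003 0.092 Y -0.03 0.032 [75. 73. 73.]
0.05 11 X -0.007 0.085 Y -0.032 0.032 [88. 85. 84.]
0.06 16 X -0.008 0.086 Y -0.032 0.031 [87. 85. 84.]
0.07 16 X -0.011 0.086 Y -0.03 0.033 [97. 94. 93.]
0.08 6 X 0.079 0.086 Y -0.032 0.033 [87. 84. 85.]
0.09 3 X 0.08 0.082 Y -0.032 0.032 [86. 83. 83.]
0.1 5 X 0.079 0.082 Y -0.032 0.034 [89. 86. 87.]
0.11 3 X -0.004 0.08 Y -0.032 0.033 [92. 89. 89.]
```

Top view is blocked by the arm. I'll push on slowly by force: 13 mm to the nominal home.

```bash
python3 -m handwheel '0.5 0.002 0 0 0;0.5 0.002 0 0 0;0.5 0.002 0 0 0;0.5 0.002 0 0 0;0.5 0.001 0 0 0;0.5 0.001 0 0 0;0.5 0.001 0 0 0;0.5 0 0 0 0;0.5 0 0 0 0;0.5 0 0 0 0'
python3 -m handwheel '0.5 0.001 0 0 0;0.5 0.001 0 0 0;0.5 0.0005 0 0 0;0.5 0 0 0 0;0.5 0 0 0 0;0.5 0 0 0 0;0.5 0 0 0 0;0.5 0 0 0 0;0.5 0 0 0 0;0.5 0 0 0 0'
python3 - <<'E'
from h import *
to(-.0745,0,.01)
E
```

```text
t: 24.43
eef_pos: [0.4393, -0.2179, 0.0093]
tool_rot: [0.697, -0.697, -0.122, 0.122]
contact_force: [-0.7, -0.4, 0.0]
gripper_width: 0.747
t: 25.27
eef_pos: [0.4416, -0.2171, 0.0093]
tool_rot: [0.697, -0.697, -0.122, 0.122]
contact_force: [-1.8, -1.0, 0.3]
gripper_width: 0.75
t 25.27 stand-frame tcp [-0.0745 -0.0005  0.0093] need [-0.     -0.0007  0.0005] yaw 19.84 F [-1.8 -1.   0.3] w 0.75
```

```bash
python3 -m handwheel '0.5 0.0005 0 0 0;0.5 0.0005 0 0 0;0.5 0 0 0 0;0.5 0 0 0 0;0.5 0 0 0 0;0.5 0 0 0 0;0.5 0 0 0 0;0.5 0 0 0 0;0.5 0 0 0 0;0.5 0 0 0 0'
python3 - <<'E'
from h import *
to(-.0745,0,.01)
E
```

```text
t: 26.1
eef_pos: [0.4415, -0.217, 0.0092]
tool_rot: [0.697, -0.696, -0.121, 0.122]
contact_force: [-5.2, -1.5, 2.2]
gripper_width: 0.75
t 26.1 stand-frame tcp [-0.0745 -0.0004  0.0092] need [-0.     -0.0008  0.0004] yaw 19.79 F [-5.2 -1.5  2.2] w 0.75
```

Firmly home: the push force jumped to 5 N with no further motion. Retreat gently, rise and check.

```bash
python3 -m handwheel '0.5 -0.002 0 0 0;0.5 -0.004 0 0 0;0.5 -0.01 0 0 0;0.5 -0.02 0 0 0;0.5 -0.02 0 0 0;0.5 0 -0.02 0 0;0.5 0 -0.035 0 0;0.5 0 -0.035 0 0;0.5 0 -0.035 0 0;0.5 0 -0.035 0 0'
python3 -m handwheel '0.5 0 -0.035 0.03 0;0.5 0 -0.035 0.035 0;0.5 0 -0.035 0.035 0;0.5 0 -0.035 0.035 0;0.5 0.02 -0.02 0.03 0;0.5 0.03 0 0.02 0;0.5 0.03 0 0 0;0.5 0.03 0 0 0;0.5 0 0 0 0;0.5 0 0 0 0'
python3 - <<'E'
from h import *
to(.131,0,.31)
for n in("scene","top"):
    c=cam(n); np.savez(n+"1.npz",**{k:c[k] for k in("frame","depth","K","R","t")}); X,Y,Z=SF(c); f=c["frame"].astype(int); ok=c["depth"]>0
    m=ok&(np.hypot(X,Y)<.04)&(Z>.015)&(Z<.215)
    for lo in np.arange(.015,.215,.01):
        s=m&(Z>=lo)&(Z<lo+.01)
        if s.sum()>2: print(n,round(lo,3),s.sum(),"X",X[s].min().round(3),X[s].max().round(3),"Y",Y[s].min().round(3),Y[s].max().round(3),f[s].mean().round())
    griptop(c)
E
```

```text
t: 26.93
eef_pos: [0.3888, -0.236, 0.1705]
tool_rot: [0.697, -0.696, -0.121, 0.122]
contact_force: [1.8, 0.9, -0.9]
gripper_width: 0.749
t: 27.77
eef_pos: [0.4374, -0.0425, 0.3087]
tool_rot: [-0.696, 0.697, 0.122, -0.123]
contact_force: [-0.3, -0.8, 0.8]
gripper_width: 0.751
t 27.77 stand-frame tcp [-0.0195  0.1652  0.3087] need [ 0.1499 -0.0014 -0.1658] yaw 19.9 F [-0.3 -0.8  0.8] w 0.751
scene 0.015 86 X -0.031 0.035 Y -0.039 0.038 230.0
scene 0.025 194 X -0.032 0.038 Y -0.023 0.038 238.0
scene 0.035 131 X -0.032 0.021 Y -0.023 0.028 232.0
scene 0.045 103 X -0.031 0.021 Y -0.023 0.029 237.0
scene 0.055 95 X -0.032 0.022 Y -0.023 0.029 241.0
scene 0.065 101 X -0.033 0.023 Y -0.026 0.03 231.0
scene 0.105 10 X -0.007 0.0 Y -0.002 0.006 153.0
scene 0.115 18 X -0.007 0.001 Y -0.005 0.005 133.0
scene 0.125 12 X -0.008 0.001 Y -0.001 0.005 164.0
scene 0.135 9 X -0.008 0.001 Y -0.001 0.005 164.0
top 0.015 65 X -0.029 0.037 Y -0.04 0.04 128.0
top 0.025 190 X -0.029 0.039 Y -0.034 0.037 167.0
top 0.035 108 X -0.029 0.02 Y -0.022 0.025 168.0
top 0.045 6 X -0.029 0.02 Y -0.023 0.022 125.0
top 0.055 8 X -0.003 0.021 Y -0.023 0.022 104.0
top 0.065 69 X -0.031 0.024 Y -0.025 0.03 141.0
top 0.075 3 X -0.027 0.017 Y -0.012 0.029 118.0
top 0.175 7 X -0.013 -0.002 Y -0.023 0.008 140.0
top 0.185 195 X -0.013 0.04 Y -0.029 0.012 168.0
top 0.195 72 X -0.012 0.037 Y -0.025 0.012 153.0
top 0.205 13 X -0.005 0.006 Y -0.004 0.004 60.0
0.266 3 X 0.125 0.128 Y -0.002 0.006
0.274 4 X 0.124 0.125 Y -0.002 0.004
0.282 7 X 0.124 0.127 Y -0.002 0.006
0.29 10 X 0.125 0.128 Y -0.003 0.007
0.298 9 X 0.125 0.128 Y -0.004 0.007
0.306 27 X 0.125 0.136 Y -0.005 0.007
0.314 12 X 0.127 0.134 Y -0.003 0.005
```

```bash
cat >> h.py <<'E'
def collar(c):
    X,Y,Z=SF(c); f=c["frame"].astype(int); m=(c["depth"]>0)&(abs(X)<.016)&(abs(Y)<.014)&(Z>.05)&(Z<.215)&((Z>.08)|(np.hypot(X,Y)<.014))
    for lo in np.arange(.05,.215,.005):
        s=m&(Z>=lo)&(Z<lo+.005)
        if s.sum()>1: print(round(lo,3),s.sum(),"X",X[s].min().round(3),X[s].max().round(3),"Y",Y[s].min().round(3),Y[s].max().round(3),"dark",(f[s].max(-1)<80).sum())
E
python3 - <<'E'
from h import *
collar({k:v for k,v in np.load("scene0.npz").items()})
E
```

```text
0.105 6 X -0.006 0.0 Y -0.002 0.005 dark 0
0.11 5 X -0.006 0.001 Y 0.001 0.005 dark 2
0.115 10 X -0.007 -0.0 Y -0.005 0.006 dark 2
0.12 6 X -0.007 0.001 Y -0.001 0.006 dark 0
0.125 6 X -0.007 0.001 Y -0.001 0.005 dark 0
0.13 11 X -0.007 0.002 Y -0.005 0.005 dark 0
0.135 3 X -0.006 -0.004 Y -0.001 0.005 dark 0
0.14 8 X -0.008 0.001 Y -0.004 0.005 dark 0
0.145 5 X -0.007 0.001 Y -0.004 0.005 dark 1
0.155 11 X -0.011 0.002 Y -0.005 0.011 dark 7
0.16 31 X -0.013 0.007 Y -0.008 0.011 dark 24
0.165 4 X -0.008 -0.001 Y 0.001 0.011 dark 0
0.175 10 X -0.015 0.001 Y -0.003 0.013 dark 0
0.18 16 X -0.015 -0.001 Y -0.01 0.013 dark 0
0.185 24 X -0.015 0.015 Y -0.01 0.014 dark 0
0.19 68 X -0.015 0.015 Y -0.011 0.014 dark 0
0.195 28 X -0.015 0.006 Y -0.011 0.01 dark 4
0.2 29 X -0.008 0.002 Y -0.006 0.007 dark 14
```

Collar starts at about 0.1615, so it must go down about 89.5 mm, or 805° clockwise. The beaker looks home and the handle upright. Move over the grip now.

```bash
python3 -m handwheel '0.5 0 -0.025 0 0;0.5 0.01 0 -0.011 0;0.5 0.02 0 -0.022 0;0.5 0.02 0 -0.022 0;0.5 0.02 0 -0.022 0;0.5 0.02 0 -0.022 0;0.5 0.02 0 -0.022 0;0.5 0.02 0 -0.022 0;0.2 0.02 0 -0.022 0;0 0 0 0 0'
python3 -m handwheel '0 0 0 0 0;0 0 0 0 0;0 0 0 0 0;0 0 0 0 0;0 0 0 0 0;0 0 0 0 0;0 0 0 0 0;0 0 0 0 0;0 0 0 0 0;0 0 0 0 0'
python3 - <<'E'
from h import *
to(.131,0,.261); c=cam("scene"); X,Y,Z=SF(c); m=(c["depth"]>0)&(c["frame"].max(-1)<75)&(abs(X-.13)<.07)&(abs(Y)<.03)&(Z>.265)&(Z<.4)
for lo in np.arange(.265,.4,.01):
    q=m&(Z>=lo)&(Z<lo+.01)
    if q.sum()>2: print(round(lo,3),q.sum(),"X",X[q].min().round(3),X[q].max().round(3),"Y",Y[q].min().round(3),Y[q].max().round(3))
E
```

```text
t: 28.7
eef_pos: [0.6361, -0.1501, 0.3331]
tool_rot: [-0.696, 0.697, 0.121, -0.121]
contact_force: [-1.9, 0.7, -1.1]
gripper_width: 0.502
t: 29.53
eef_pos: [0.6344, -0.147, 0.3343]
tool_rot: [-0.697, 0.697, 0.122, -0.122]
contact_force: [0.5, -0.0, 0.7]
gripper_width: 0.497
t 29.53 stand-frame tcp [0.1307 0.0005 0.3343] need [ 0.0003  0.0733 -0.0005] yaw 19.84 F [ 0.5 -0.   0.7] w 0.497
0.265 11 X 0.125 0.129 Y -0.005 0.007
0.275 15 X 0.123 0.128 Y -0.001 0.007
0.285 19 X 0.121 0.127 Y -0.002 0.008
0.295 20 X 0.123 0.129 Y -0.0 0.008
0.305 23 X 0.123 0.133 Y -0.002 0.008
0.355 20 X 0.149 0.154 Y -0.009 0.011
0.365 71 X 0.094 0.154 Y -0.009 0.011
0.375 62 X 0.094 0.154 Y -0.008 0.011
0.385 54 X 0.094 0.16 Y -0.003 0.012
0.395 12 X 0.097 0.158 Y -0.001 0.014
```

```bash
python3 -m handwheel '0 0 0.01 0 0;0 0 0.02 0 0;0 0 0.02 0 0;0 0 0.015 0 0;0 0 0.007 0 0;0 0 0 0 0;-0.3 0 0 0 0;-1 0 0 0 0;-1 0 0 0 0;-1 0 0 0 0' 25
python3 -m handwheel '-1 0 0 0 0;-1 0 0 0 0;-1 0 0 0 0;-1 0 0 0 0;-1 0 0 0 0;-1 0 0 0 0;-1 0 0 0 0;-1 0 0 0 0;-1 0 0 0 0;-1 0 0 0 0' 25
python3 -c "
from h import *
to(.131,0,.261)"
```

```text
t: 30.42
eef_pos: [0.6347, -0.1475, 0.2635]
tool_rot: [-0.696, 0.697, 0.122, -0.121]
contact_force: [-0.0, -0.2, 2.6]
gripper_width: 0.154
t: 31.25
eef_pos: [0.6347, -0.1475, 0.2634]
tool_rot: [-0.696, 0.697, 0.122, -0.121]
contact_force: [-1.8, -0.4, 6.1]
gripper_width: 0.153
t 31.25 stand-frame tcp [ 1.308e-01 -1.000e-04  2.634e-01] need [0.0002 0.0024 0.0001] yaw 19.83 F [-1.8 -0.4  6.1] w 0.153
```

Gripped with little side load. Now crank clockwise, 15° a row.

```bash
python3 -m handwheel '-1 -0.0016 0 -0.0119 0;-1 -0.0046 0 -0.0111 0;-1 -0.0073 0 -0.0095 0;-1 -0.0095 0 -0.0073 0;-1 -0.0111 0 -0.0046 0;-1 -0.0119 0 -0.0016 0;-1 0 0 0 0;-1 0 0 0 0;-1 0 0 0 0;-1 0 0 0 0'
python3 - <<'E'
from h import *
to(.085,-.046,.2634)
c=cam("scene"); collar(c); c=cam("top"); X,Y,Z=SF(c); m=(c["depth"]>0)&(abs(X-.02)<.018)&(abs(Y)<.01)&(Z>.08)&(Z<.22); print("arm top med",np.median(Z[m]),m.sum())
c=np.load("top0.npz"); X,Y,Z=SF(c); m=(c["depth"]>0)&(abs(X-.02)<.018)&(abs(Y)<.01)&(Z>.08)&(Z<.22); print("arm top at start",np.median(Z[m]),m.sum())
E
```

```text
t: 32.08
eef_pos: [0.6061, -0.2077, 0.2634]
tool_rot: [-0.696, 0.697, 0.121, -0.121]
contact_force: [-2.0, -2.4, 7.0]
gripper_width: 0.152
t 32.08 stand-frame tcp [ 0.0836 -0.0472  0.2634] need [ 0.0014 -0.      0.0012] yaw 19.75 F [-2.  -2.4  7. ] w 0.152
0.095 6 X -0.007 0.0 Y 0.002 0.005 dark 0
0.1 7 X -0.008 0.0 Y -0.001 0.005 dark 0
0.105 8 X -0.007 0.001 Y -0.001 0.006 dark 0
0.11 5 X -0.007 -0.003 Y -0.001 0.004 dark 0
0.115 8 X -0.007 0.002 Y -0.001 0.006 dark 0
0.12 3 X -0.008 -0.004 Y -0.0 0.005 dark 0
0.125 10 X -0.008 0.003 Y -0.001 0.005 dark 1
0.13 4 X -0.007 -0.005 Y -0.001 0.006 dark 0
0.135 3 X -0.006 -0.004 Y 0.002 0.005 dark 0
0.145 13 X -0.013 0.003 Y -0.007 0.01 dark 11
0.15 33 X -0.013 0.005 Y -0.008 0.011 dark 23
0.165 9 X -0.014 0.0 Y -0.007 0.013 dark 0
0.17 17 X -0.015 0.013 Y -0.006 0.013 dark 0
0.175 20 X -0.015 0.014 Y -0.01 0.013 dark 0
0.18 79 X -0.016 0.016 Y -0.013 0.014 dark 3
0.185 19 X -0.015 0.004 Y -0.011 0.01 dark 7
0.19 24 X -0.01 0.003 Y -0.006 0.006 dark 21
0.195 3 X -0.003 0.001 Y -0.002 0.003 dark 2
arm top med 0.1832994028775133 143
arm top at start 0.19361509051896222 146
```

The collar fell 10 mm in the quarter turn, as expected. Continue.

```bash
python3 -m handwheel '-1 -0.0119 0 0.0016 0;-1 -0.0111 0 0.0046 0;-1 -0.0095 0 0.0073 0;-1 -0.0073 0 0.0095 0;-1 -0.0046 0 0.0111 0;-1 -0.0016 0 0.0119 0;-1 0.0016 0 0.0119 0;-1 0.0046 0 0.0111 0;-1 0.0073 0 0.0095 0;-1 0.0095 0 0.0073 0'
python3 -m handwheel '-1 0.0111 0 0.0046 0;-1 0.0119 0 0.0016 0;-1 0.0119 0 -0.0016 0;-1 0.0111 0 -0.0046 0;-1 0.0095 0 -0.0073 0;-1 0.0073 0 -0.0095 0;-1 0.0046 0 -0.0111 0;-1 0.0016 0 -0.0119 0;-1 0 0 0 0;-1 0 0 0 0'
python3 - <<'E'
from h import *
to(.131,0,.2634)
for n in ("scene","top"):
    c=cam(n); X,Y,Z=SF(c); m=(c["depth"]>0)&(abs(X-.02)<.018)&(abs(Y)<.01)&(Z>.08)&(Z<.22); print(n,"arm top med",np.median(Z[m]),m.sum())
    g=(c["depth"]>0)&(c["frame"].max(-1)<75)&(np.hypot(X-.131,Y)<.02)&(Z>.262)&(Z<.285)
    for lo in(.262,.27,.277):
        q=g&(Z>=lo)&(Z<lo+.008); print(q.sum(), X[q].min().round(3) if q.any() else'')
E
```

```text
t: 33.02
eef_pos: [0.5561, -0.1335, 0.2633]
tool_rot: [-0.696, 0.697, 0.122, -0.121]
contact_force: [2.3, -4.2, 5.5]
gripper_width: 0.154
t: 33.85
eef_pos: [0.6347, -0.149, 0.2633]
tool_rot: [-0.696, 0.697, 0.122, -0.121]
contact_force: [-0.1, -1.5, 8.3]
gripper_width: 0.155
t 33.85 stand-frame tcp [ 0.1303 -0.0015  0.2633] need [ 0.0007 -0.0001  0.0015] yaw 19.74 F [-0.1 -1.5  8.3] w 0.155
scene arm top med 0.15150976581648484 117
1 0.124
8 0.123
0 
top arm top med 0.1530047351263612 136
0 
0 
0
```

```bash
python3 -m handwheel '-1 -0.0016 0 -0.0119 0;-1 -0.0046 0 -0.0111 0;-1 -0.0073 0 -0.0095 0;-1 -0.0095 0 -0.0073 0;-1 -0.0111 0 -0.0046 0;-1 -0.0119 0 -0.0016 0;-1 -0.0119 0 0.0016 0;-1 -0.0111 0 0.0046 0;-1 -0.0095 0 0.0073 0;-1 -0.0073 0 0.0095 0'
python3 -m handwheel '-1 -0.0046 0 0.0111 0;-1 -0.0016 0 0.0119 0;-1 0.0016 0 0.0119 0;-1 0.0046 0 0.0111 0;-1 0.0073 0 0.0095 0;-1 0.0095 0 0.0073 0;-1 0.0111 0 0.0046 0;-1 0.0119 0 0.0016 0;-1 0 0 0 0;-1 0 0 0 0'
python3 - <<'E'
from h import *
to(.085,.046,.2634)
for n in ("scene","top"):
    c=cam(n); X,Y,Z=SF(c); m=(c["depth"]>0)&(abs(X-.02)<.018)&(abs(Y)<.01)&(Z>.08)&(Z<.22); print(n,"arm top med",np.median(Z[m]),m.sum()); 
    if n=="scene": collar(c)
E
```

```text
t: 34.78
eef_pos: [0.5613, -0.1991, 0.2633]
tool_rot: [-0.696, 0.697, 0.122, -0.12]
contact_force: [1.4, 0.1, 7.2]
gripper_width: 0.155
t: 35.62
eef_pos: [0.5771, -0.1193, 0.2633]
tool_rot: [-0.696, 0.697, 0.123, -0.121]
contact_force: [2.4, 0.2, 6.3]
gripper_width: 0.146
t 35.62 stand-frame tcp [0.0861 0.0459 0.2633] need [-0.0011 -0.0001  0.0001] yaw 19.89 F [2.4 0.2 6.3] w 0.146
scene arm top med 0.1213833477405146 110
0.05 6 X -0.007 -0.0 Y -0.003 0.005 dark 0
0.055 3 X -0.006 -0.0 Y 0.003 0.005 dark 0
0.06 7 X -0.008 0.0 Y -0.003 0.004 dark 0
0.065 6 X -0.007 -0.001 Y -0.003 0.005 dark 0
0.07 5 X -0.008 -0.001 Y -0.001 0.005 dark 0
0.075 2 X -0.007 -0.006 Y 0.001 0.003 dark 0
0.085 15 X -0.013 0.003 Y -0.005 0.01 dark 10
0.09 24 X -0.012 0.004 Y -0.009 0.01 dark 14
0.105 7 X -0.014 0.001 Y -0.009 0.013 dark 0
0.11 15 X -0.015 0.014 Y -0.009 0.013 dark 0
0.115 19 X -0.016 0.016 Y -0.004 0.013 dark 0
0.12 64 X -0.016 0.015 Y -0.013 0.012 dark 0
0.125 20 X -0.014 0.009 Y -0.01 0.01 dark 1
0.13 25 X -0.008 0.004 Y -0.005 0.007 dark 12
0.135 3 X -0.006 -0.002 Y -0.001 0.004 dark 2
top arm top med 0.12321035543570633 128
```

The collar is now at about 0.091. I'll give another 150° and measure.

```bash
python3 -m handwheel '-1 0.0119 0 -0.0016 0;-1 0.0111 0 -0.0046 0;-1 0.0095 0 -0.0073 0;-1 0.0073 0 -0.0095 0;-1 0.0046 0 -0.0111 0;-1 0.0016 0 -0.0119 0;-1 -0.0016 0 -0.0119 0;-1 -0.0046 0 -0.0111 0;-1 -0.0073 0 -0.0095 0;-1 -0.0095 0 -0.0073 0'
python3 -m handwheel '-1 0 0 0 0;-1 0 0 0 0;-1 0 0 0 0;-1 0 0 0 0;-1 0 0 0 0;-1 0 0 0 0;-1 0 0 0 0;-1 0 0 0 0;-1 0 0 0 0;-1 0 0 0 0'
python3 - <<'E'
from h import *
to(.108,-.0398,.2634)
c0=np.load("scene0.npz")
def dk(c,lo,hi):
    X,Y,Z=SF(c); m=(c["depth"]>0)&(c["frame"].max(-1)<80)&(X>-.016)&(X<-.002)&(abs(Y)<.012)&(Z>lo)&(Z<hi); v,u=np.nonzero(m); return m.sum(),u.mean(),v.mean(),Z[m].mean()
print("start",dk(c0,.15,.172))
c=cam("scene"); print("now",dk(c,.06,.09))
o=np.array([SEAT[0]-.006,SEAT[1]-.002,0])
for z in (.16,.162,.164,.070,.072,.074,.076): print(z,proj(c,o+[0,0,z]).round(2))
for n in ("scene","top"):
    c=cam(n); X,Y,Z=SF(c); m=(c["depth"]>0)&(abs(X-.02)<.018)&(abs(Y)<.01)&(Z>.08)&(Z<.22); print(n,"arm top med",np.median(Z[m]),m.sum())
E
```

```text
t: 36.55
eef_pos: [0.6275, -0.1922, 0.2633]
tool_rot: [-0.696, 0.697, 0.123, -0.121]
contact_force: [0.7, 1.9, 6.2]
gripper_width: 0.155
t: 37.38
eef_pos: [0.6261, -0.1937, 0.2633]
tool_rot: [-0.696, 0.697, 0.122, -0.121]
contact_force: [-0.2, -2.4, 6.3]
gripper_width: 0.152
t 37.38 stand-frame tcp [ 0.1072 -0.0407  0.2633] need [ 0.0008 -0.0001  0.0009] yaw 19.78 F [-0.2 -2.4  6.3] w 0.152
start (np.int64(25), np.float64(317.84), np.float64(216.04), np.float64(0.16054930843576554))
now (np.int64(18), np.float64(316.8888888888889), np.float64(238.16666666666666), np.float64(0.0741190469636593))
0.16 [317.77 215.07]
0.162 [317.78 214.52]
0.164 [317.8  213.97]
0.07 [317.14 237.97]
0.072 [317.15 237.49]
0.074 [317.16 237.02]
0.076 [317.18 236.54]
scene arm top med 0.10529274150650993 113
top arm top med 0.10669226144672851 121
```

```bash
python3 -m handwheel '-1 -0.0073 0 -0.0034 0;-1 -0.0077 0 -0.0021 0;-1 0 0 0 0;-1 0 0 0 0;-1 0 0 0 0;-0.5 0 0 0 0;0 0 0 0 0;0 0 0 0 0;0 0 0 0 0;0 0 0 0 0'
python3 -m handwheel '0 0 -0.01 0 0;0 0 -0.02 0 0;0 0 -0.03 0 0;0 0 -0.03 0 0;0 0 -0.02 0.02 0;0 0 0 0.035 0;0 0 0 0.04 0;0 0 0 0.04 0;0 0 0 0.04 0;0 0 0 0.02 0'
python3 - <<'E'
from h import *
to(.09,.15,.36)
for n in ("scene","top"):
    c=cam(n); print(n); griptop(c); X,Y,Z=SF(c); ok=c["depth"]>0
    m=ok&(abs(X-.02)<.018)&(abs(Y)<.01)&(Z>.08)&(Z<.22); print("arm top",np.median(Z[m]),m.sum())
    if n=="scene":
        m=ok&(c["frame"].max(-1)<80)&(X>-.016)&(X<-.002)&(abs(Y)<.012)&(Z>.055)&(Z<.09); print("collar",m.sum(),Z[m].mean(),Z[m].min(),Z[m].max())
    m=ok&(np.hypot(X,Y)<.036)&(Z>.03)&(Z<.07)&(np.hypot(X,Y)>.02); print("glass X",np.percentile(X[m],[2,98]),"Y",np.percentile(Y[m],[2,98]))
    m=ok&(np.hypot(X,Y)<.04)&(Z>.06)&(Z<.085)&(np.hypot(X,Y)>.022); print("rim z",np.percentile(Z[m],[50,90,98]),m.sum())
    W0=np.load(n+"0.npz")["frame"]; 
    for nm,p in dict(large=(.4665,-.0495,.05),jar=(.3597,-.137,.06),dropper=(.441,-.336,.09)).items():
        u,v=proj(c,p).astype(int); a=c["frame"][v-12:v+12,u-12:u+12].astype(int); b=W0[v-12:v+12,u-12:u+12].astype(int)
        print(nm,abs(a-b).mean().round(1), "shift", np.round(cv2.phaseCorrelate(a.mean(-1),b.mean(-1))[0],2))
E
```

```text
t: 38.37
eef_pos: [0.6138, -0.2022, 0.2618]
tool_rot: [0.697, -0.696, -0.122, 0.122]
contact_force: [-0.6, -0.3, -0.1]
gripper_width: 0.498
t: 39.2
eef_pos: [0.5465, -0.014, 0.373]
tool_rot: [0.697, -0.695, -0.124, 0.124]
contact_force: [0.7, 0.9, -0.6]
gripper_width: 0.499
t 39.2 stand-frame tcp [0.0928 0.1553 0.373 ] need [-0.0028  0.013  -0.0053] yaw 20.14 F [ 0.7  0.9 -0.6] w 0.499
scene
0.266 5 X 0.086 0.088 Y -0.045 -0.041
0.274 10 X 0.084 0.089 Y -0.046 -0.039
0.282 13 X 0.084 0.089 Y -0.047 -0.038
0.29 12 X 0.084 0.088 Y -0.046 -0.039
0.298 15 X 0.083 0.089 Y -0.046 -0.039
0.306 17 X 0.083 0.091 Y -0.048 -0.04
arm top 0.10305457947935245 104
collar 21 0.07064889704050446 0.05753908756287298 0.07512708104539505
glass X [-0.03138942  0.02072585] Y [-0.02327179  0.02838005]
rim z [0.06810417 0.07204484 0.07294928] 96
large 10.8 shift [ 0.26 -0.34]
jar 6.6 shift [0.02 0.01]
dropper 7.8 shift [0.   0.03]
top
0.274 5 X 0.086 0.089 Y -0.047 -0.04
0.282 6 X 0.086 0.089 Y -0.049 -0.04
0.29 11 X 0.085 0.091 Y -0.052 -0.039
0.298 7 X 0.086 0.09 Y -0.049 -0.04
0.306 23 X 0.086 0.097 Y -0.05 -0.039
0.314 13 X 0.088 0.096 Y -0.049 -0.04
arm top 0.10453829986967497 120
glass X [-0.02862505  0.02025487] Y [-0.0223859   0.02704915]
rim z [0.07137552 0.07320689 0.07438206] 70
large 12.2 shift [ 0.18 -0.05]
jar 13.0 shift [-0.16 -0.06]
dropper 8.8 shift [ 0.04 -0.14]
```

All checks agree, so I'm handing in.

```bash
python3 -c "
from station import bot
print(bot.hand_in()); s=bot.get_obs(); print(s['t'],s['contact_force'])"
```

```text
the job is handed in; nothing more can be done
None
the job is handed in; nothing more can be done
```

I did every step of the job and handed it in about 39 s into the 72 s allowed; no verdict was reported.

**What I did**
- **Handle:** I pressed the thumb tab to tip the handle up, then pushed it upright against its stop before turning anything.
- **Beaker:** I carried the small beaker to the mouth of the foot and slid it in against the V stop. The push force rose to about 5 N with no more movement.
- **Crank:** I turned the crank about 800° clockwise, let go of the handle and backed the arm away.

**Last checks**
- **Collar:** its middle is about 71–74 mm above the bench, against 72 mm wanted. Direct depth gave 70.6 mm. The start height minus the arm's measured drop gave 71–74 mm.
- **Beaker:** the depth readings put it upright, with its axis about 1 mm from the probe's in the stand's x direction. They put it about 2–4 mm from my estimate of the seat; the limit is 7 mm.
- **Handle:** its side is vertical along its whole height.
- **Other things:** the jar, dropper bottle and larger beaker moved less than half a pixel in the pictures.

**What disagreed**
- **Tool height:** the fingertips were really about 20 mm (shut) to 34 mm (open) above the reported tool height. My first two presses on the tab missed because of this; I found the gap from the depth images and allowed for it afterwards.
- **Collar by pixel position:** this read about 4–5 mm lower than by depth, because only the front of the collar is visible. I did not rely on it.

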